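# Draw out the sprung valet peg and hang up the shower mirror

### The job

Pull the sprung peg of the counter-top valet stand out of its housing to its stop, by feel and without wrenching it, so that its catch drops in and it stays out by itself. Then pick up the little shower mirror and hang it by its eye on the peg, behind the peg's end lip, hanging free and upright, and let go. Keep the mirror upright all the way and do not knock over the jar, the pump bottle or the tumbler.

Things in the scene. Friction and masses are not known exactly. Their poses are not given: they have to be found in the camera images.
- stand: Aluminium valet stand, fixed. Origin on the counter under the housing's middle. Base 180 x 160 x 12 mm (x -80 to 100), column 46 mm wide, housing on top 130 (x) x 46 x 50 mm (z 195 to 245). Column and housing share a flush front face at x = -65 mm, out of which a square 10 x 10 mm steel peg comes level along -x; peg axis at y = 0, z = 220 mm.
- peg: The sliding peg with its upturned end lip: plate 6 mm thick (x -6 to 0), 28 wide, from 6 below to 20 mm above the peg's axis. Origin on that axis at the lip's inner face; axes as the stand's, +x to the housing. Pushed in, the origin is at x = -99 mm in the stand's frame, 34 mm off the housing: room for closed fingertips from above, over the peg's top (5 mm above the axis).
- catch (a joint): Hidden spring catch, m: 0 riding on the peg, 0.008 dropped behind it, holding it out. The peg's spring pulls back with 3 N plus 0.06 N per mm drawn. Its stop is set unseen in the housing, 50 to 75 mm out, differently each time, and must be felt; over 60 N on the peg wrenches it. The catch drops 3 mm before the stop; let go, the peg then slides back those 3 mm and stays.
- mirror: White shower mirror, loose, 0.15 to 0.3 kg, standing. Origin at the centre of its underside; z up, x normal to the pane, y its width; both faces alike. Foot 80 (x) x 100 x 8 mm, too deep to hang with the peg in; pane 10 thick, 100 wide, to z 112; eye through along x, 40 wide, z 112 to 150, upper corners cut 8 mm; grip tab 10 thick (x), 68 wide, z 150 to 192 mm.
- mirror_eye (a point): Middle of the upper edge of the mirror's eye (150 mm above the foot's underside), the edge that rests on the peg's top; axes as the mirror's.
- cotton_jar: Bystander: glass jar with steel cap, 68 mm across, 85 mm high, loose; stands about 170 mm to one side of the mirror. Origin at the centre of its underside.
- pump_bottle: Bystander: turquoise soap pump bottle, 65 x 45 mm, 180 mm high, loose, in a white tray at the back. Origin at the centre of its underside.
- tumbler: Bystander: white ceramic tumbler, 72 mm across, 95 mm high, loose, on the robot's left. Origin at the centre of its underside.
Things that resemble listed ones, but are neither listed nor needed, are in the scene too. What is meant by the mirror is not blue, orange or purple, and is the smaller of those in its own colour.

How it is judged (in metres and radians):
On the way, in this order (a step that is already met when the one before it is completed fails the run):
1. the peg is drawn out to its stop and its catch has dropped in (x of peg in the frame of stand below -0.144 m and value of joint catch above 0.005 m), for 0.2 s.
2. after that, the mirror is lifted off the counter (height (world z) of mirror above 0.03 m), for 0.2 s.
At the end, for the whole second after the job is handed in: Peg out over 45 mm, catch dropped over 5 mm; mirror at most swaying (0.15 m/s, 1 rad/s), upright within 0.25 rad, foot over 40 mm up, eye's upper edge 0 to 12 mm above the peg's axis, within 18 mm sideways, 4 to 100 mm behind the lip's inner face (all of step 1 and x of mirror_eye in the frame of peg between 0.004 and 0.1 m and y of mirror_eye in the frame of peg between -0.018 and 0.018 m and z of mirror_eye in the frame of peg between 0 and 0.012 m and angle between mirror's own z axis and vertical below 0.25 rad and height (world z) of mirror above 0.04 m and linear speed of mirror below 0.15 m/s and angular speed of mirror below 1 rad/s); the robot touches nothing.
It fails at once if the peg's end is wrenched with more than 60 N (contact force between the fingers and peg above 60 N).
It fails at once if the mirror is tipped by more than 0.7 rad or dropped over (angle between mirror's own z axis and vertical above 0.7 rad).
It fails at once if the jar, the pump bottle or the tumbler is knocked over (tilted more than 0.6 rad) (angle between any of cotton_jar, pump_bottle, tumbler's own z axis and vertical above 0.6 rad).
It also fails if it takes over 64 s, if anything falls off the work surface, if the arm or the gripper's body presses on something with over 40 N, if the wrist force passes 120 N, or if a joint passes its speed limit or range.

### The arm

A 6-joint arm with a two-finger parallel gripper is mounted at the origin on the work surface. World frame = base frame: x ahead of the robot, y to its left, z up, the work surface at z = 0. Lengths are in m, angles in degrees, forces in N, time in s.
With the tool pointing down it reaches from about 0.4 to 0.825 m from the base axis. Payload 7 kg.
Tool frame: the origin (TCP) lies at the very end of the fingers, on their centre line; the grasp point (between the pads) lies hold_point_z behind it (hold_point_z is the distance from the TCP to the grasp point, in m); z points along the fingers, y is the direction in which the jaws open and shut (so a half turn about z gives the same grasp; the last joint's range is limited). The gripper opens to 88 mm and grips with 3 to 60 N. Pads are 19 mm wide; open, the fingers measure 130 mm over their backs; the gripper's body (78 mm by 193 mm) begins 47 mm behind the grasp point.
Start: joints at [81.996, 20.546, 0.682, 0, -70.136, -16.507], TCP at [0.28, 0.614, 0.227] pointing down, gripper open.
Joint ranges: [-176.03, 176.03], [-82.01, 121.73], [-58.28, 71.71], [-173.87, 95.51], [-174.79, -0.11], [-173.66, 173.66]. Speed limits (degrees/s): [136.94, 136.94, 172.46, 180, 180, 180].

### API

Orientations are given as [roll, pitch, yaw] about the fixed x, y, z axes, in that order (R = Rz(yaw) Ry(pitch) Rx(roll)).
In Python, from plant import get_obs, snapshot, close_job, hold_point_z gives the robot as it stands. The module is installed in compiled form; this text tells all that it offers.
- The arm moves only by the tool jog_arm, never from a script. Its argument "commands" is a list of rows, each a list of 4 numbers: the shift along the world's x, y, z in mm, then the turn about the world's z in degrees. In form: [[x, y, z, turn], ...]. A call has exactly 10 rows; each row shifts and turns the commanded pose from where the row before left it; what a row does not reach is not made up. A row lasts 1/12 s, in which the tool goes at most 41.7 mm and 7.16 degrees, less where a joint would pass 70% of its speed; a pose out of reach is approached as far as the arm can. A call is refused whole if a number of a shift passes 41.7 or a number of a turn 7.16, either way. A call with a gripper value outside its range is refused whole. "fingers" is the finger opening in mm, from 0 to 87.6, set as the call begins (left out, the last holds). The fingers move at their own pace and stop on an object; the grip force is fixed at half the most. Time passes only in rows, so rows that do not move let the fingers close, or fill a call up. It gives the time, the measured TCP pose, the force and the opening at its end, in the units of the state.
- get_obs(): the state, without advancing time (a new reading comes with each control period).
- snapshot(name): name is "scene" or "top" or "wrist"; returns a dict with "image" (420x560x3 uint8, red, green, blue), "fov_y" (degrees; the focal length in pixels is half the picture's height over the tangent of half this angle, whatever the lens; pixels are square), "cx", "cy" (the principal point, pixels), "rvec" (rotation vector, rad) and "tvec" (3), from world to camera coordinates, as OpenCV has them; the wrist camera has in their place "mount" (4x4, takes a point from camera to tool coordinates, whose origin is the TCP and whose axes are the flange's). Camera axes: x right, y down, z forward; pixel columns grow to the right and rows downward; lengths in m; the calibration is good to about 2 mm. A picture is of the moment at which its call begins: read the wrist's pose just before it. There is no depth.
- close_job(): hands the job in, once; it reports no verdict.
The state is a dict: "clock": time; "joint_pos": joint angles; "qvel": joint speeds; "tau": joint torques, N m; "tool_pos": TCP position; "orientation": TCP orientation; "force": force on the tool from outside, world axes, zero at the start; "moment": the same for the moment, N m; "opening": finger opening in m.
Only numpy, scipy, OpenCV 4.12 (cv2) and the standard library are available. Lean on these libraries where they do the work, as an engineer would, in place of code of your own. Each camera call takes 0.05 s, during which the arm holds its last target.

## Working session

There is one attempt and no reset: what is moved stays moved. The work goes in short steps, Python scripts to look and compute and a tool call to move; the robot and the scene stay as the last step left them, time stands still between calls to the robot, and variables do not carry over. Pictures are saved under pics/ and viewed, and the job is handed in when it is done.

Besides the shell and the picture viewer there is one more tool, called after ">>>" as name(argument=value, ...) on one line, values as JSON. jog_arm: Moves the arm, as the interface text tells. Its arguments: {"type":"object","properties":{"commands":{"type":"array","items":{"type":"array","items":{"type":"number"}}},"fingers":{"type":"number"}},"required":["commands"]}

```bash
mkdir -p pics
cat > h.py <<'E'
import numpy as np, cv2
from plant import get_obs, snapshot, close_job, hold_point_z
def save(n,name):
    s=snapshot(n); cv2.imwrite(f'pics/{name}.png',s['image'][:,:,::-1]); np.save(f'pics/{name}.npy',{**s,'obs':get_obs()},allow_pickle=True); return s
def load(name): return np.load(f'pics/{name}.npy',allow_pickle=True).item()
def ray(s,u,v):
    f=s['image'].shape[0]/2/np.tan(np.radians(s['fov_y'])/2)
    d=np.array([(u-s['cx'])/f,(v-s['cy'])/f,1])
    R=cv2.Rodrigues(np.array(s['rvec'],float))[0]; t=np.array(s['tvec'],float).ravel()
    return -R.T@t, R.T@d
def onz(s,u,v,z):
    o,d=ray(s,u,v); return o+d*(z-o[2])/d[2]
def proj(s,p):
    f=s['image'].shape[0]/2/np.tan(np.radians(s['fov_y'])/2)
    R=cv2.Rodrigues(np.array(s['rvec'],float))[0]; c=R@np.array(p,float)+np.array(s['tvec'],float).ravel()
    return c[:2]/c[2]*f+[s['cx'],s['cy']]
E
python3 - <<'E'
from h import *
for n in('scene','top','wrist'):
    s=save(n,n+'0')
    print(n,{k:v for k,v in s.items() if k!='image'})
print(get_obs(),hold_point_z if not callable(hold_point_z) else hold_point_z())
E
```

```text
scene {'fov_y': 44.923221750578946, 'cx': 279.10435302399424, 'cy': 211.86927598948833, 'rvec': array([ 2.00130216,  0.97924288, -0.48290519]), 'tvec': array([-0.41524761, -0.09556414,  1.93131242])}
top {'fov_y': 43.59836181262629, 'cx': 275.60113154781243, 'cy': 199.91783911880879, 'rvec': array([ 2.15503286, -2.14644967,  0.15273607]), 'tvec': array([0.08135068, 0.56559316, 1.41488084])}
wrist {'fov_y': 71.21218894592391, 'cx': 282.5486604819825, 'cy': 205.14957356834938, 'mount': array([[ 3.14108046e-04, -9.67303310e-01, -2.53622175e-01,
         6.83605490e-02],
       [ 9.99999892e-01,  3.90419365e-04, -2.50553535e-04,
         5.00835461e-04],
       [ 3.41380272e-04, -2.53622069e-01,  9.67303329e-01,
        -1.59115541e-01],
       [ 0.00000000e+00,  0.00000000e+00,  0.00000000e+00,
         1.00000000e+00]])}
{'clock': 0.15, 'joint_pos': array([ 8.19955890e+01,  2.05828184e+01,  6.46298802e-01, -1.33688795e-02,
       -7.01354131e+01, -1.65071699e+01]), 'qvel': array([-0.01161449, -0.1813209 ,  0.23627297,  0.08945314, -0.06263408,
       -0.01698539]), 'tau': array([-1.51862885e-03, -5.83276320e+01,  2.93290955e+01,  7.00120166e+00,
        8.81320186e-03, -1.12306404e-04]), 'tool_pos': array([0.27991931, 0.61382782, 0.22583633]), 'orientation': array([ 1.79927461e+02, -8.38907325e-03, -2.45161262e+01]), 'force': array([-0.54396964,  0.00854903, -0.69307523]), 'moment': array([-0.00286454, -0.02164236, -0.01989399]), 'opening': 0.08744959793900019} 0.0188
```

View pics/scene0.png

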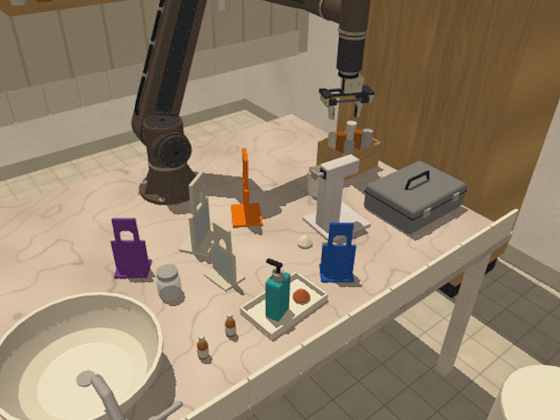

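View pics/top0.png

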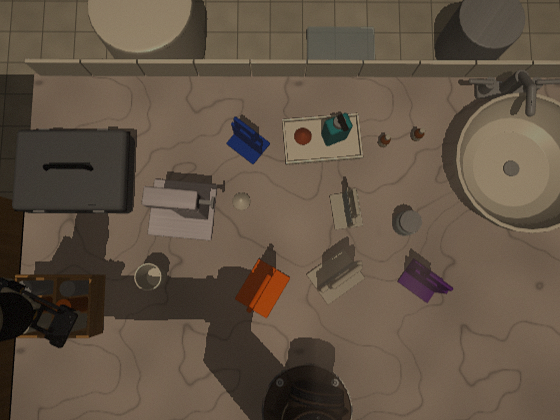

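View pics/wrist0.png

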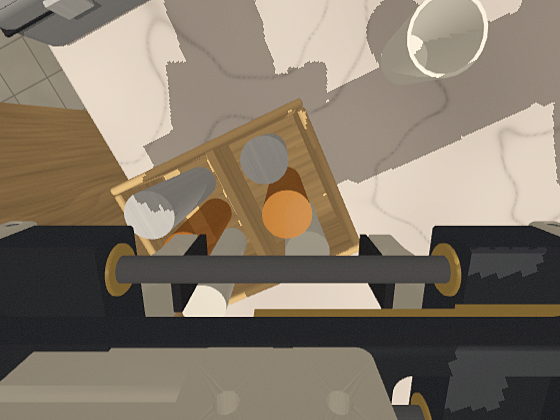

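The scene holds five mirror-like things:
- **White, small:** top (345,208), scene (223,257)
- **White, bigger:** top (335,270), scene (200,220)
- **Blue:** top (247,140)
- **Orange:** top (262,285)
- **Purple:** top (425,280)

By the description I want the smaller white one. I'll check it and the stand in close crops.

Run:
```python
from h import *
t=load('top0')['image'][:,:,::-1]; c=load('scene0')['image'][:,:,::-1]
def crop(im,x0,y0,x1,y1,k,n): cv2.imwrite(f'pics/{n}.png',cv2.convertScaleAbs(cv2.resize(im[y0:y1,x0:x1],None,fx=k,fy=k,interpolation=cv2.INTER_CUBIC),alpha=1.5))
crop(t,300,170,400,310,4,'c_mir'); crop(t,130,160,250,250,6,'c_st'); crop(c,170,170,270,300,4,'c_mir2'); crop(c,290,140,380,250,5,'c_st2')
```

```text
(no output)
```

View pics/c_mir.png

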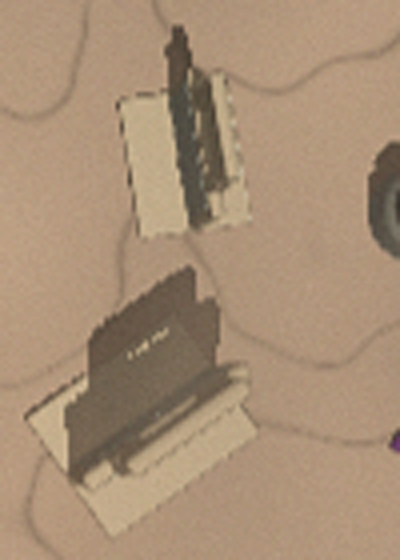

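View pics/c_st.png

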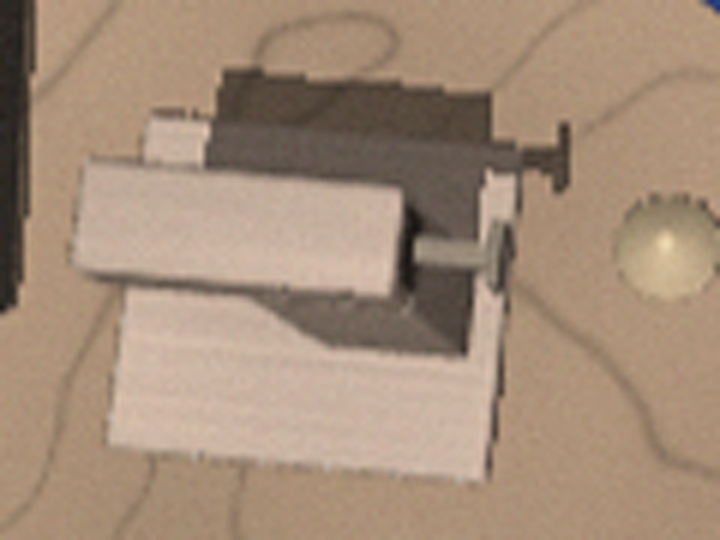

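View pics/c_mir2.png

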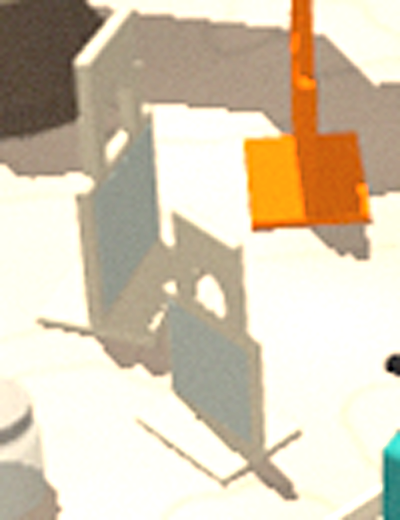

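View pics/c_st2.png

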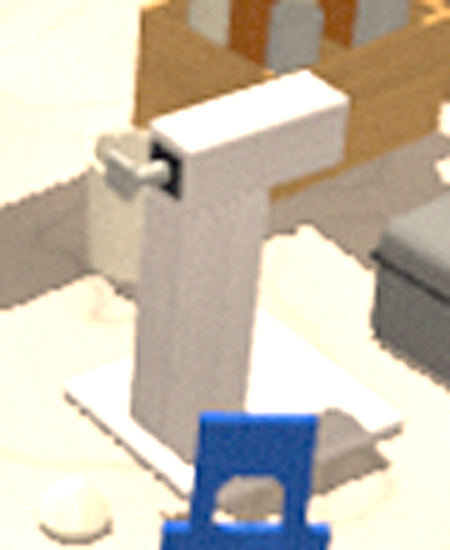

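Run:
```python
from h import *
s=load('top0')
def w(l,k,o,z):
    for u,v in l: print(np.round(onz(s,(u+.0)/k+o[0],v/k+o[1],z)*1000,1))
print('base z12');w([(150,112),(108,443),(490,478),(520,150)],6,(130,160),.012)
print('house z245');w([(88,158),(75,270),(405,186),(393,297)],6,(130,160),.245)
print('lip z240');w([(498,225),(498,290)],6,(130,160),.240)
print('foot z8');w([(120,100),(228,73),(140,238),(252,222)],4,(300,170),.008)
print('jar, tumbler, pump, big white foot')
print(onz(s,407,222,.085),onz(s,148,277,.095),onz(s,338,128,.1))
w([(25,415),(112,535),(258,430)],4,(300,170),.008)
```

```text
base z12
[628.5 425.8  12. ]
[471.9 439.7  12. ]
[456.3 261.6  12. ]
[611.  250.6  12. ]
house z245
[567.8 395.9 245. ]
[523.  399.4 245. ]
[557.1 270.  245. ]
[512.8 273.6 245. ]
lip z240
[542.4 233.4 240. ]
[516.4 232.9 240. ]
foot z8
[584.4 -70.6   8. ]
[ 604.1 -147.5    8. ]
[486.4 -83.6   8. ]
[ 498.  -162.5    8. ]
jar, tumbler, pump, big white foot
[ 0.50085599 -0.26704082  0.085     ] [0.35318769 0.41559327 0.095     ] [ 0.75392954 -0.08430179  0.1       ]
[363.1  -2.3   8. ]
[281.5 -61.9   8. ]
[ 353.4 -163.9    8. ]
```

The smaller white mirror is confirmed. Its foot measures about 99 x 80 mm, against 125 x 101 for the other white one, and it sits near (542,-116) with its normal at about 98°. The stand's yaw is about 85° with its origin near (540.6, 334.5). I measured the lip at (529,233), which is within 3 mm of the predicted spot. Next I go above the gap with the fingers closed.

>>> jog_arm(commands=[[0, 0, 26, -7], [0, 0, 26, -7], [20, -28, 26, -7], [20, -28, 26, -7], [20, -28, 0, -7], [20, -28, 0, -7], [20, -28, 0, -7], [20, -28, 0, -7], [20, -28, 0, -7], [20, -28, 0, -7]], fingers=0)

```text
clock: 0.98
tool_pos: [0.4392, 0.3904, 0.3287]
orientation: [180.0, -0.0, -94.8]
force: [0.5, 0.1, 0.1]
opening: 0.0264
```

>>> jog_arm(commands=[[20, -28, 0, -0.5], [20, -28, 0, 0], [20, -28, 0, 0], [20, -28, 0, 0], [13, -24, 0, 0], [0, 0, 0, 0], [0, 0, 0, 0], [0, 0, 0, 0], [0, 0, 0, 0], [0, 0, 0, 0]])

```text
clock: 1.82
tool_pos: [0.5312, 0.2569, 0.3287]
orientation: [180.0, 0.0, -94.9]
force: [1.3, -0.5, -0.2]
opening: 0.0003
```

Run:
```python
from h import *
save('scene','scene1');save('top','top1');save('wrist','wrist1')
o=get_obs();print(o)
t=load('top1')['image'][:,:,::-1]; c=load('scene1')['image'][:,:,::-1]
def crop(im,x0,y0,x1,y1,k): return cv2.resize(im[y0:y1,x0:x1],None,fx=k,fy=k,interpolation=cv2.INTER_CUBIC)
cv2.imwrite('pics/c1.png',np.hstack([crop(t,130,150,250,270,3),crop(c,290,100,410,220,3)]))
```

```text
{'clock': 1.9667, 'joint_pos': array([ 4.47580573e+01,  9.78966399e+00, -7.49448138e-01, -1.49260960e-03,
       -7.94596166e+01, -4.96954372e+01]), 'qvel': array([-0.18131115, -0.03915255, -0.02684556,  0.02578502, -0.03757397,
        0.0256769 ]), 'tau': array([-4.79916378e-02, -4.46068311e+01,  3.06001639e+01,  7.31215507e+00,
       -3.73727863e-02, -3.22401414e-03]), 'tool_pos': array([0.53132577, 0.256763  , 0.3287984 ]), 'orientation': array([ 1.79999703e+02,  1.91870405e-03, -9.49376529e+01]), 'force': array([-0.48111133, -0.06613401, -0.83650858]), 'moment': array([ 0.10307557, -0.04119   ,  0.00544605]), 'opening': 0.0004362239545246479}
```

View pics/c1.png

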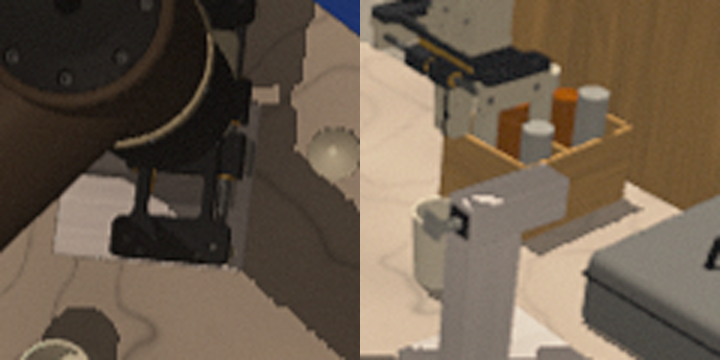

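View pics/wrist1.png

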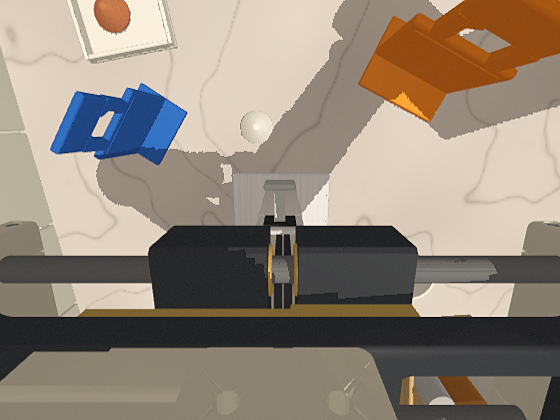

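The wrist view shows the lip centred at about (280,183), with the peg below it at x≈281. I'll cast that ray onto z=240.

```bash
cat >> h.py <<'E'
from scipy.spatial.transform import Rotation as Ro
def wray(s,u,v):
    o=s['obs']; f=210/np.tan(np.radians(s['fov_y'])/2); M=s['mount']
    R=Ro.from_euler('xyz',o['orientation'],degrees=True).as_matrix()
    d=R@M[:3,:3]@np.array([(u-s['cx'])/f,(v-s['cy'])/f,1]); return R@M[:3,3]+o['tool_pos'],d
def wonz(s,u,v,z):
    p,d=wray(s,u,v); return p+d*(z-p[2])/d[2]
E
python3 - <<'E'
from h import *
s=load('wrist1');im=s['image'][:,:,::-1]
cv2.imwrite('pics/c2.png',cv2.resize(im[160:300,220:340],None,fx=5,fy=5,interpolation=cv2.INTER_CUBIC)[:600])
for u,v in [(264,180),(296,180),(280,190)]: print(np.round(wonz(s,u,v,.24)*1000,1))
E
```

```text
[545.1 229.8 240. ]
[517.9 232.1 240. ]
[532.3 239.6 240. ]
```

View pics/c2.png

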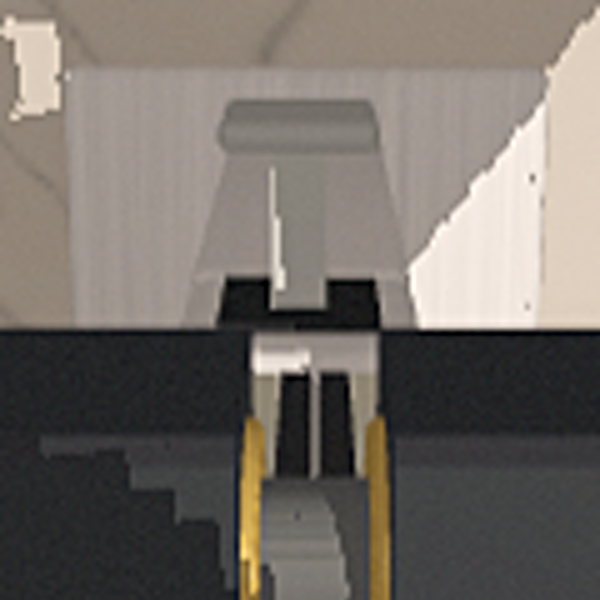

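The lip's inner face is at y≈237 and the housing face at y≈271, so the gap centre is about (533,254). I lower the closed fingers to z=230.

>>> jog_arm(commands=[[2, -2, -15, 0], [0, 0, -20, 0], [0, 0, -20, 0], [0, 0, -15, 0], [0, 0, -10, 0], [0, 0, -8, 0], [0, 0, -6, 0], [0, 0, -5, 0], [0, 0, 0, 0], [0, 0, 0, 0]])

```text
clock: 2.8
tool_pos: [0.5339, 0.2541, 0.2302]
orientation: [-180.0, 0.0, -95.0]
force: [-0.7, 0.1, 0.9]
opening: 0.0007
```

Run:
```python
from h import *
save('scene','scene2')
s=load('scene2')
im=s['image'][:,:,::-1]; cv2.imwrite('pics/c3.png',cv2.resize(im[80:220,280:400],None,fx=4,fy=4,interpolation=cv2.INTER_CUBIC))
```

```text
(no output)
```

View pics/c3.png

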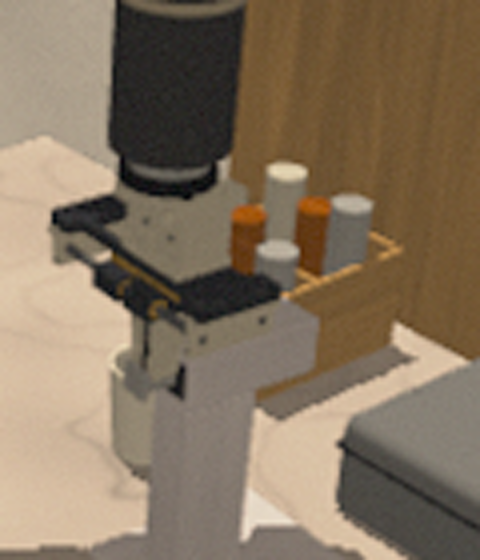

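The fingertips sit in the gap behind the lip, and the force is about 0. I start pulling slowly along the peg axis.

>>> jog_arm(commands=[[-0.17, -2, 0, 0], [-0.17, -2, 0, 0], [-0.17, -2, 0, 0], [-0.17, -2, 0, 0], [-0.17, -2, 0, 0], [-0.17, -2, 0, 0], [-0.17, -2, 0, 0], [-0.17, -2, 0, 0], [-0.17, -2, 0, 0], [-0.17, -2, 0, 0]])

```text
clock: 3.68
tool_pos: [0.5323, 0.2342, 0.2303]
orientation: [-179.9, 0.1, -95.0]
force: [-0.7, 5.4, 4.2]
opening: 0.0002
```

The spring force is felt at +5.4 N. I pull 28 mm more to just short of the earliest stop.

>>> jog_arm(commands=[[-0.26, -3, 0, 0], [-0.26, -3, 0, 0], [-0.26, -3, 0, 0], [-0.26, -3, 0, 0], [-0.26, -3, 0, 0], [-0.26, -3, 0, 0], [-0.26, -3, 0, 0], [-0.26, -3, 0, 0], [-0.17, -2, 0, 0], [-0.17, -2, 0, 0]])

```text
clock: 4.52
tool_pos: [0.5298, 0.2066, 0.2303]
orientation: [-179.9, 0.1, -95.0]
force: [-0.5, 7.3, 3.4]
opening: -0.0001
```

>>> jog_arm(commands=[[-0.09, -1, 0, 0], [-0.09, -1, 0, 0], [-0.09, -1, 0, 0], [0, 0, 0, 0], [0, 0, 0, 0], [0, 0, 0, 0], [0, 0, 0, 0], [0, 0, 0, 0], [0, 0, 0, 0], [0, 0, 0, 0]])

```text
clock: 5.35
tool_pos: [0.5296, 0.2036, 0.2303]
orientation: [-179.9, 0.1, -95.0]
force: [-0.3, 6.4, 4.1]
opening: 0.0004
```

>>> jog_arm(commands=[[-0.04, -0.5, 0, 0], [-0.04, -0.5, 0, 0], [-0.04, -0.5, 0, 0], [-0.04, -0.5, 0, 0], [-0.04, -0.5, 0, 0], [-0.04, -0.5, 0, 0], [0, 0, 0, 0], [0, 0, 0, 0], [0, 0, 0, 0], [0, 0, 0, 0]])

```text
clock: 6.18
tool_pos: [0.5293, 0.2007, 0.2303]
orientation: [-180.0, 0.1, -95.0]
force: [-0.8, 7.6, 4.4]
opening: 0.0006
```

>>> jog_arm(commands=[[-0.04, -0.4, 0, 0], [-0.04, -0.4, 0, 0], [-0.04, -0.4, 0, 0], [-0.04, -0.4, 0, 0], [-0.04, -0.4, 0, 0], [0, 0, 0, 0], [0, 0, 0, 0], [0, 0, 0, 0], [0, 0, 0, 0], [0, 0, 0, 0]])

```text
clock: 7.02
tool_pos: [0.5292, 0.1988, 0.2303]
orientation: [-179.9, 0.1, -95.0]
force: [-1.3, 8.2, 4.0]
opening: 0.0009
```

>>> jog_arm(commands=[[-0.04, -0.4, 0, 0], [-0.04, -0.4, 0, 0], [-0.04, -0.4, 0, 0], [-0.04, -0.4, 0, 0], [-0.04, -0.4, 0, 0], [0, 0, 0, 0], [0, 0, 0, 0], [0, 0, 0, 0], [0, 0, 0, 0], [0, 0, 0, 0]])

```text
clock: 7.85
tool_pos: [0.529, 0.1968, 0.2303]
orientation: [-179.9, 0.1, -95.0]
force: [-1.0, 6.7, 3.5]
opening: 0.0004
```

Drawn about 49.5 mm and no stop yet. I'll continue one call at a time and check the force after each.

>>> jog_arm(commands=[[-0.04, -0.4, 0, 0], [-0.04, -0.4, 0, 0], [-0.04, -0.4, 0, 0], [-0.04, -0.4, 0, 0], [-0.04, -0.4, 0, 0], [0, 0, 0, 0], [0, 0, 0, 0], [0, 0, 0, 0], [0, 0, 0, 0], [0, 0, 0, 0]])

```text
clock: 8.68
tool_pos: [0.5288, 0.1949, 0.2303]
orientation: [-179.9, 0.1, -95.0]
force: [-1.8, 7.8, 3.9]
opening: 0.0005
```

>>> jog_arm(commands=[[-0.04, -0.4, 0, 0], [-0.04, -0.4, 0, 0], [-0.04, -0.4, 0, 0], [-0.04, -0.4, 0, 0], [-0.04, -0.4, 0, 0], [0, 0, 0, 0], [0, 0, 0, 0], [0, 0, 0, 0], [0, 0, 0, 0], [0, 0, 0, 0]])

```text
clock: 9.52
tool_pos: [0.5286, 0.1929, 0.2303]
orientation: [-179.9, 0.1, -95.0]
force: [-1.3, 7.2, 3.4]
opening: 0.0003
```

>>> jog_arm(commands=[[-0.04, -0.4, 0, 0], [-0.04, -0.4, 0, 0], [-0.04, -0.4, 0, 0], [-0.04, -0.4, 0, 0], [-0.04, -0.4, 0, 0], [0, 0, 0, 0], [0, 0, 0, 0], [0, 0, 0, 0], [0, 0, 0, 0], [0, 0, 0, 0]])

```text
clock: 10.35
tool_pos: [0.5284, 0.1909, 0.2303]
orientation: [-179.9, 0.1, -95.0]
force: [-0.5, 7.4, 4.2]
opening: 0.0004
```

>>> jog_arm(commands=[[-0.04, -0.4, 0, 0], [-0.04, -0.4, 0, 0], [-0.04, -0.4, 0, 0], [-0.04, -0.4, 0, 0], [-0.04, -0.4, 0, 0], [0, 0, 0, 0], [0, 0, 0, 0], [0, 0, 0, 0], [0, 0, 0, 0], [0, 0, 0, 0]])

```text
clock: 11.18
tool_pos: [0.5283, 0.189, 0.2303]
orientation: [-179.9, 0.1, -95.0]
force: [-0.9, 7.9, 3.7]
opening: 0.0004
```

>>> jog_arm(commands=[[-0.04, -0.4, 0, 0], [-0.04, -0.4, 0, 0], [-0.04, -0.4, 0, 0], [-0.04, -0.4, 0, 0], [-0.04, -0.4, 0, 0], [0, 0, 0, 0], [0, 0, 0, 0], [0, 0, 0, 0], [0, 0, 0, 0], [0, 0, 0, 0]])

```text
clock: 12.02
tool_pos: [0.5281, 0.187, 0.2303]
orientation: [-179.9, 0.1, -95.0]
force: [-0.8, 7.9, 3.4]
opening: 0.0004
```

>>> jog_arm(commands=[[-0.04, -0.4, 0, 0], [-0.04, -0.4, 0, 0], [-0.04, -0.4, 0, 0], [-0.04, -0.4, 0, 0], [-0.04, -0.4, 0, 0], [0, 0, 0, 0], [0, 0, 0, 0], [0, 0, 0, 0], [0, 0, 0, 0], [0, 0, 0, 0]])

```text
clock: 12.85
tool_pos: [0.5279, 0.185, 0.2303]
orientation: [-179.9, 0.1, -95.0]
force: [0.2, 7.4, 3.2]
opening: 0.0003
```

>>> jog_arm(commands=[[-0.04, -0.4, 0, 0], [-0.04, -0.4, 0, 0], [-0.04, -0.4, 0, 0], [-0.04, -0.4, 0, 0], [-0.04, -0.4, 0, 0], [0, 0, 0, 0], [0, 0, 0, 0], [0, 0, 0, 0], [0, 0, 0, 0], [0, 0, 0, 0]])

```text
clock: 13.68
tool_pos: [0.5277, 0.1829, 0.2303]
orientation: [-179.9, 0.1, -95.0]
force: [-0.4, 7.9, 2.8]
opening: 0.0005
```

>>> jog_arm(commands=[[-0.04, -0.4, 0, 0], [-0.04, -0.4, 0, 0], [-0.04, -0.4, 0, 0], [-0.04, -0.4, 0, 0], [-0.04, -0.4, 0, 0], [0, 0, 0, 0], [0, 0, 0, 0], [0, 0, 0, 0], [0, 0, 0, 0], [0, 0, 0, 0]])

```text
clock: 14.52
tool_pos: [0.5275, 0.1811, 0.2303]
orientation: [-179.9, 0.1, -95.0]
force: [-0.7, 9.4, 2.9]
opening: -0.0001
```

>>> jog_arm(commands=[[-0.02, -0.3, 0, 0], [-0.02, -0.3, 0, 0], [-0.02, -0.3, 0, 0], [-0.02, -0.3, 0, 0], [-0.02, -0.3, 0, 0], [0, 0, 0, 0], [0, 0, 0, 0], [0, 0, 0, 0], [0, 0, 0, 0], [0, 0, 0, 0]])

```text
clock: 15.35
tool_pos: [0.5276, 0.181, 0.2304]
orientation: [-179.9, 0.3, -95.0]
force: [-1.4, 12.5, 2.9]
opening: 0.0005
```

The TCP stalled: I commanded 1.5 mm, it moved 0.1, and the force is up to 12.5 N. One more mm should confirm the stop.

>>> jog_arm(commands=[[-0.02, -0.3, 0, 0], [-0.02, -0.3, 0, 0], [-0.02, -0.3, 0, 0], [-0.02, -0.3, 0, 0], [0, 0, 0, 0], [0, 0, 0, 0], [0, 0, 0, 0], [0, 0, 0, 0], [0, 0, 0, 0], [0, 0, 0, 0]])

```text
clock: 16.18
tool_pos: [0.5276, 0.1809, 0.2304]
orientation: [-179.9, 0.4, -95.0]
force: [-2.1, 17.1, 1.7]
opening: 0.0005
```

The stop is firm at 17 N. I back off past the 3 mm return, then rise and look.

>>> jog_arm(commands=[[0.09, 1, 0, 0], [0.09, 1, 0, 0], [0.09, 1, 0, 0], [0.09, 1, 0, 0], [0.17, 2, 0, 0], [0.17, 2, 0, 0], [0.26, 3, 0, 0], [0.35, 4, 0, 0], [0, 0, 0, 0], [0, 0, 0, 0]])

```text
clock: 17.02
tool_pos: [0.528, 0.192, 0.2294]
orientation: [180.0, -0.1, -95.0]
force: [0.2, 1.2, 0.1]
opening: 0.0004
```

>>> jog_arm(commands=[[0, 0, 10, 0], [0, 0, 20, 0], [0, 0, 30, 0], [0, 0, 30, 0], [0, 0, 20, 0], [0, 0, 0, 0], [0, 0, 0, 0], [0, 0, 0, 0], [0, 0, 0, 0], [0, 0, 0, 0]])

```text
clock: 17.85
tool_pos: [0.5278, 0.1921, 0.3388]
orientation: [179.9, -0.1, -95.0]
force: [-1.4, 0.1, 0.4]
opening: -0.0001
```

Run:
```python
from h import *
o=get_obs();print(o['tool_pos'],o['orientation'],o['force'])
s=save('wrist','wrist3')
im=s['image'][:,:,::-1]; cv2.imwrite('pics/c4.png',cv2.resize(im[80:240,200:360],None,fx=3.7,fy=3.7,interpolation=cv2.INTER_CUBIC))
```

```text
[0.52779299 0.19205821 0.33881339] [ 1.79915062e+02 -7.13306342e-02 -9.50155356e+01] [-1.38446249  0.10101566  0.36018257]
```

View pics/c4.png

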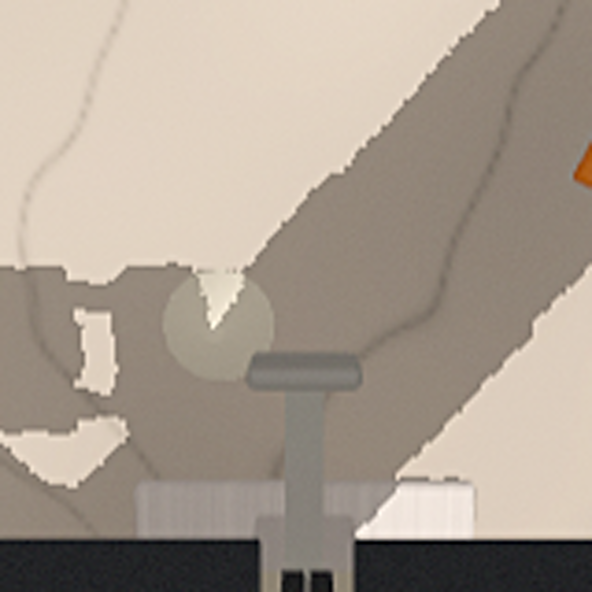

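Run:
```python
from h import *
s=load('wrist3')
for u,v in [(266.8,180),(297.8,180),(282.3,185.4)]: print(np.round(wonz(s,u,v,.24)*1000,1))
s=load('wrist1')
print(np.round(wonz(s,279.7,190.4,.24)*1000,1))
t=load('top0')
im=t['image'][:,:,::-1]; cv2.imwrite('pics/c5.png',cv2.convertScaleAbs(cv2.resize(im[170:235,320:375],None,fx=9,fy=9,interpolation=cv2.INTER_CUBIC),alpha=1.6))
```

```text
[539.8 166.9 240. ]
[512.3 169.3 240. ]
[526.5 173.  240. ]
[532.5 239.9 240. ]
```

View pics/c5.png

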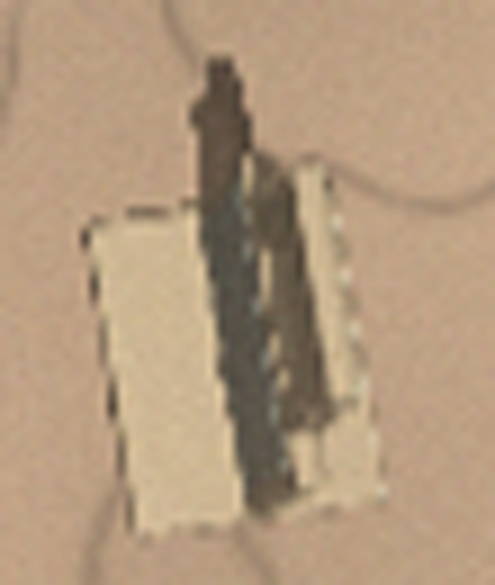

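The catch held. The lip's inner face is now at y≈173, against 240 before in the same camera, so the peg is about 67 mm out. Next I fly over the mirror for a wrist look.

>>> jog_arm(commands=[[1.4, -31, 0, -7], [1.4, -31, 0, -7], [1.4, -31, 0, -7], [1.4, -31, 0, -7], [1.4, -31, 0, -7], [1.4, -31, 0, -7], [1.4, -31, 0, -7], [1.4, -31, 0, -7], [1.4, -31, 0, -7], [1.4, -31, 0, -7]], fingers=60)

```text
clock: 18.73
tool_pos: [0.5418, -0.1192, 0.3394]
orientation: [180.0, -0.0, -165.3]
force: [0.6, 0.9, -1.1]
opening: 0.058
```

>>> jog_arm(commands=[[0, 0, 0, -7], [0, 0, 0, 0], [0, 0, 0, 0], [0, 0, 0, 0], [0, 0, 0, 0], [0, 0, 0, 0], [0, 0, 0, 0], [0, 0, 0, 0], [0, 0, 0, 0], [0, 0, 0, 0]])

```text
clock: 19.57
tool_pos: [0.5422, -0.1175, 0.3399]
orientation: [-180.0, 0.0, -172.0]
force: [0.6, -0.2, 0.4]
opening: 0.0597
```

Run:
```python
from h import *
o=get_obs();print(o['tool_pos'],o['orientation'],o['joint_pos'])
s=save('wrist','wrist4')
```

```text
[ 0.54220396 -0.11747479  0.33987444] [-1.79999475e+02  7.66559147e-03 -1.71974291e+02] [ 8.00128817e+00  6.08013162e+00 -3.74407878e+00  5.29180944e-04
 -8.01681238e+01 -8.99756700e+01]
```

View pics/wrist4.png

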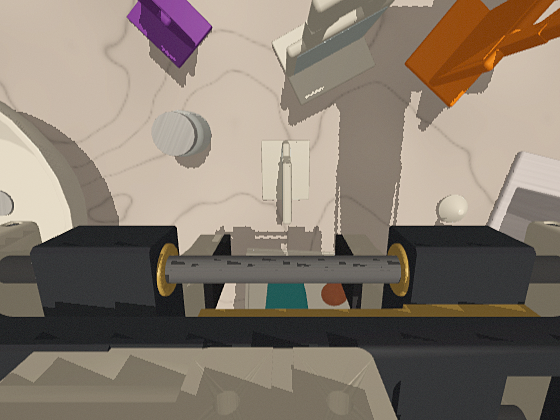

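Run:
```python
from h import *
s=load('wrist4');im=s['image'][:,:,::-1]
cv2.imwrite('pics/c6.png',cv2.resize(im[130:240,235:345],None,fx=5.4,fy=5.4,interpolation=cv2.INTER_CUBIC))
```

```text
(no output)
```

View pics/c6.png

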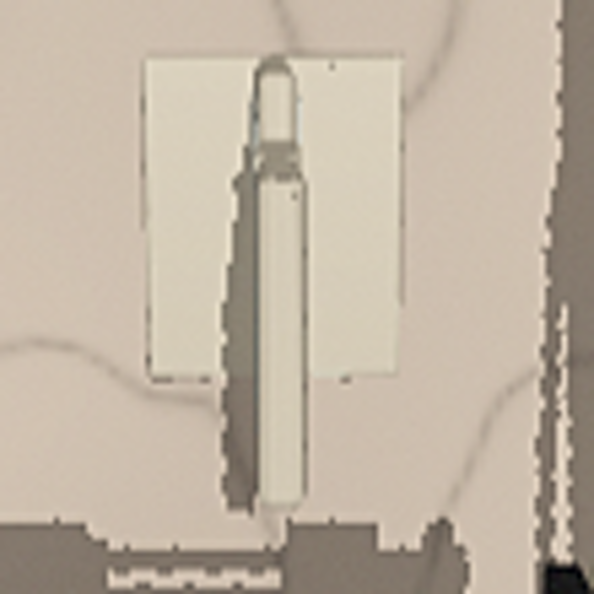

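The tab top is the strip at crop u 259–306, v 178–505. The foot corners sit at (147,58), (404,58), (148,378) and (396,375).

Run:
```python
from h import *
s=load('wrist4')
g=lambda u,v,z:np.round(wonz(s,u/5.4+235,v/5.4+130,z)*1000,1)
print('foot',[g(*p,.008) for p in[(147,58),(404,58),(148,378),(396,375)]])
print('tab',[g(*p,.192) for p in[(260,178),(303,178),(260,505),(306,505)]])
a=g(281.5,178,.192);b=g(283,505,.192);print((a+b)/2,np.degrees(np.arctan2(*(b-a)[1::-1])),np.linalg.norm(b-a))
```

```text
foot [array([ 499. , -157.6,    8. ]), array([488.1, -80.5,   8. ]), array([ 598. , -145.1,    8. ]), array([586. , -66.9,   8. ])]
tab [array([ 509.5, -122. ,  192. ]), array([ 508.4, -113.8,  192. ]), array([ 575.2, -112.7,  192. ]), array([ 573.9, -103.4,  192. ])]
[ 541.8 -113.   192. ] 8.496594879236921 66.3279729827469
```

The tab centre is (542,-113) and its length measures 66 mm against 68 nominal. The mirror's yaw is about 8°, matching the tool. I descend to z=172 and grip.

>>> jog_arm(commands=[[0, 4.5, -20, 0], [0, 0, -25, 0], [0, 0, -25, 0], [0, 0, -25, 0], [0, 0, -22, 0], [0, 0, -20, 0], [0, 0, -15, 0], [0, 0, -10, 0], [0, 0, -6, 0], [0, 0, 0, 0]])

```text
clock: 20.45
tool_pos: [0.5418, -0.1132, 0.1708]
orientation: [180.0, -0.1, -172.0]
force: [-0.2, 0.1, 0.7]
opening: 0.0597
```

>>> jog_arm(commands=[[0, 0, 0, 0], [0, 0, 0, 0], [0, 0, 0, 0], [0, 0, 0, 0], [0, 0, 0, 0], [0, 0, 0, 0], [0, 0, 0, 0], [0, 0, 0, 0], [0, 0, 0, 0], [0, 0, 0, 0]], fingers=0)

```text
clock: 21.28
tool_pos: [0.5422, -0.1132, 0.1718]
orientation: [-180.0, 0.0, -172.0]
force: [-0.3, 0.5, 0.2]
opening: 0.0097
```

Gripped at 9.7 mm. I lift it straight up.

>>> jog_arm(commands=[[0, 0, 3, 0], [0, 0, 6, 0], [0, 0, 12, 0], [0, 0, 15, 0], [0, 0, 20, 0], [0, 0, 20, 0], [0, 0, 14, 0], [0, 0, 6, 0], [0, 0, 0, 0], [0, 0, 0, 0]])

```text
clock: 22.12
tool_pos: [0.5418, -0.113, 0.2673]
orientation: [180.0, -0.0, -172.0]
force: [-0.1, -0.3, -3.2]
opening: 0.0097
```

>>> jog_arm(commands=[[-1, 8, 0, 0], [-1, 16, 0, -1], [-2, 24, 0, -2], [-2, 24, 0, -2], [-2.6, 30, 0, -2], [-3, 34, 0, -2], [-3, 34, 0, -2], [-2, 30, 0, -2], [-2, 24, 0, 0], [-1, 14, 0, 0]])

```text
clock: 22.95
tool_pos: [0.5216, 0.1273, 0.2665]
orientation: [-180.0, -0.1, 175.1]
force: [-0.0, 0.2, -2.6]
opening: 0.0098
```

>>> jog_arm(commands=[[0, 5, 0, 0], [0, 0, 0, 0], [0, 0, 0, 0], [0, 0, 0, 0], [0, 0, 0, 0], [0, 0, 0, 0], [0, 0, 0, 0], [0, 0, 0, 0], [0, 0, 0, 0], [0, 0, 0, 0]])

```text
clock: 23.78
tool_pos: [0.5226, 0.1297, 0.2678]
orientation: [180.0, 0.0, 175.0]
force: [0.2, -1.3, -2.8]
opening: 0.0098
```

Run:
```python
from h import *
o=get_obs();print(o['tool_pos'],o['orientation'],o['force'],o['opening'])
s=save('scene','scene5');save('wrist','wrist5');save('top','top5')
im=s['image'][:,:,::-1]; cv2.imwrite('pics/c7.png',cv2.resize(im[80:260,250:400],None,fx=3.3,fy=3.3,interpolation=cv2.INTER_CUBIC))
```

```text
[0.52262025 0.12970691 0.26784825] [1.79996226e+02 4.98578002e-03 1.74978680e+02] [ 0.23665377 -1.29308493 -2.80803944] 0.009787366971753073
```

View pics/c7.png

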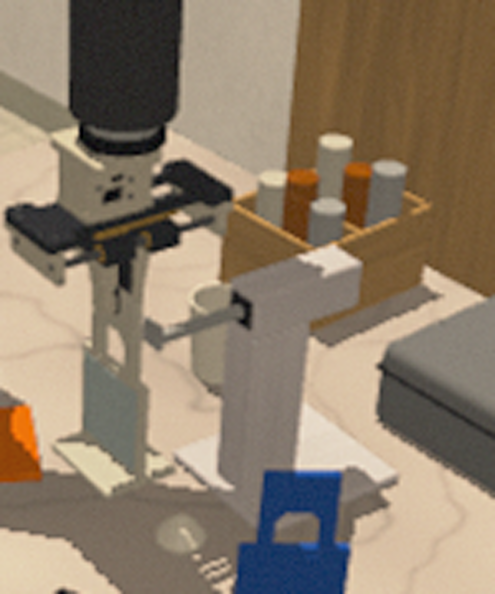

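View pics/wrist5.png

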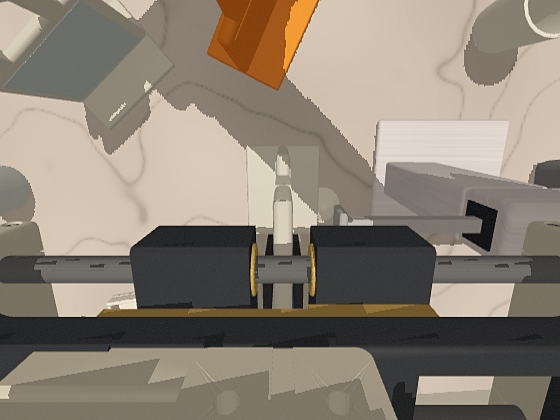

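View pics/top5.png

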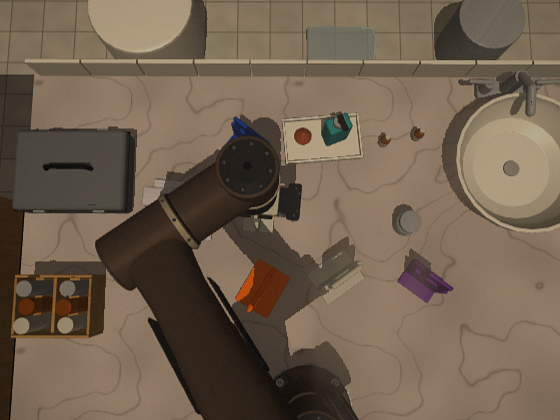

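The mirror is held upright, about 12 mm outboard of the lip, and the peg is still out. One numeric check of the eye's lateral and height position against the lip before entering.

Run:
```python
from h import *
s=load('wrist5');o=s['obs']
im=s['image'][:,:,::-1]
cv2.imwrite('pics/c8.png',cv2.resize(im[130:260,230:360],None,fx=4.5,fy=4.5,interpolation=cv2.INTER_CUBIC))
ax=np.array([np.cos(np.radians(175)),np.sin(np.radians(175))])
for v in (186,188,190): 
    p=wonz(s,283,v,.288); print(v,np.round(p*1000,1),(p[:2]-o['tool_pos'][:2])@ax*1000)
sc=load('scene5')
# project expected eye points and lip points in scene
c=np.array([.5226,.1297]); 
for n,p in [('eye top',[*c,.246]),('eye bot',[*c,.208]),('lip top',[.526,.170,.240]),('lip bot',[.526,.170,.214]),('foot',[*c,.096])]: print(n,np.round((proj(sc,p)-[250,80])*3.3))
```

```text
186 [482. 133. 288.] 40.74525958654417
188 [482.9 132.9 288. ] 39.76515989530551
190 [483.9 132.8 288. ] 38.78161751381435
eye top [113. 325.]
eye bot [112. 360.]
lip top [149. 319.]
lip bot [148. 343.]
foot [109. 459.]
```

View pics/c8.png

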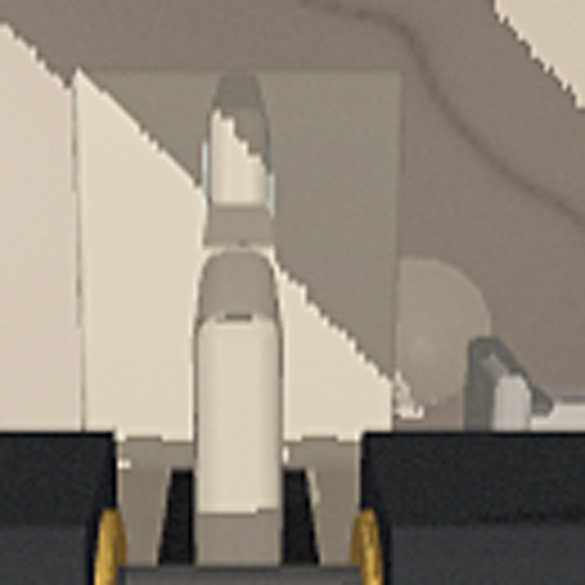

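The tab's near end is 33.5 mm from the TCP against 34 nominal, so the mirror is centred. The eye projection matches the picture. I slide the eye over the lip along the axis.

>>> jog_arm(commands=[[0.26, 3, 0, 0], [0.35, 4, 0, 0], [0.35, 4, 0, 0], [0.35, 4, 0, 0], [0.35, 4, 0, 0], [0.35, 4, 0, 0], [0.35, 4, 0, 0], [0.35, 4, 0, 0], [0.35, 4, 0, 0], [0, 0, 0, 0]])

```text
clock: 24.77
tool_pos: [0.5257, 0.1656, 0.2677]
orientation: [180.0, 0.0, 175.0]
force: [0.1, 0.3, -1.9]
opening: 0.0096
```

>>> jog_arm(commands=[[0.35, 4, 0, 0], [0.35, 4, 0, 0], [0.35, 4, 0, 0], [0.35, 4, 0, 0], [0.35, 4, 0, 0], [0.35, 4, 0, 0], [0.26, 3, 0, 0], [0.17, 2, 0, 0], [0, 0, 0, 0], [0, 0, 0, 0]])

```text
clock: 25.6
tool_pos: [0.5281, 0.1939, 0.2677]
orientation: [-180.0, -0.0, 175.0]
force: [-0.6, 0.1, -2.4]
opening: 0.0095
```

Run:
```python
from h import *
o=get_obs();print(o['tool_pos'],o['orientation'],o['force'],o['opening'])
s=save('scene','scene6')
im=s['image'][:,:,::-1]; cv2.imwrite('pics/c9.png',cv2.resize(im[120:240,280:380],None,fx=5,fy=5,interpolation=cv2.INTER_CUBIC))
```

```text
[0.528138   0.19387956 0.26774859] [-1.79989615e+02 -6.51940793e-03  1.75000450e+02] [-0.58565189  0.05896217 -2.36544626] 0.009505480517777396
```

View pics/c9.png

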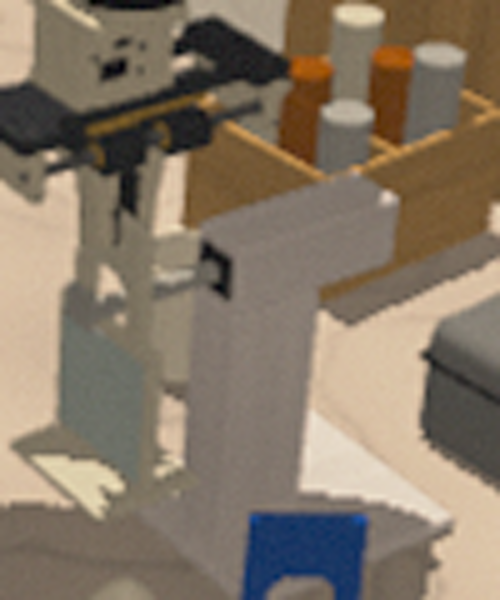

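The peg is through the eye with no contact. I lower the mirror by 19 mm, then feel for the peg.

>>> jog_arm(commands=[[0, 0, -2, 0], [0, 0, -3, 0], [0, 0, -3, 0], [0, 0, -3, 0], [0, 0, -3, 0], [0, 0, -2, 0], [0, 0, -1.5, 0], [0, 0, -1, 0], [0, 0, 0, 0], [0, 0, 0, 0]])

```text
clock: 26.48
tool_pos: [0.5282, 0.1939, 0.2493]
orientation: [180.0, 0.0, 175.0]
force: [0.1, 0.2, -2.1]
opening: 0.0098
```

>>> jog_arm(commands=[[0, 0, -0.4, 0], [0, 0, -0.4, 0], [0, 0, -0.4, 0], [0, 0, -0.4, 0], [0, 0, 0, 0], [0, 0, 0, 0], [0, 0, 0, 0], [0, 0, 0, 0], [0, 0, 0, 0], [0, 0, 0, 0]])

```text
clock: 27.32
tool_pos: [0.5282, 0.1939, 0.2477]
orientation: [180.0, 0.0, 175.0]
force: [-0.0, -0.8, -1.8]
opening: 0.0099
```

>>> jog_arm(commands=[[0, 0, -0.3, 0], [0, 0, -0.3, 0], [0, 0, -0.3, 0], [0, 0, -0.3, 0], [0, 0, 0, 0], [0, 0, 0, 0], [0, 0, 0, 0], [0, 0, 0, 0], [0, 0, 0, 0], [0, 0, 0, 0]])

```text
clock: 28.15
tool_pos: [0.5283, 0.1939, 0.2468]
orientation: [180.0, 0.0, 175.0]
force: [-2.2, -1.2, 2.8]
opening: 0.0095
```

Contact is felt: fz went from -2 to +2.8 N, at the predicted height. I release and rise.

>>> jog_arm(commands=[[0, 0, 0, 0], [0, 0, 0, 0], [0, 0, 0, 0], [0, 0, 0, 0], [0, 0, 0, 0], [0, 0, 0, 0], [0, 0, 0, 0], [0, 0, 0, 0], [0, 0, 0, 0], [0, 0, 0, 0]], fingers=34)

```text
clock: 28.98
tool_pos: [0.5282, 0.1938, 0.2465]
orientation: [180.0, -0.0, 175.0]
force: [-0.4, -0.9, 0.4]
opening: 0.0342
```

>>> jog_arm(commands=[[0, 0, 3, 0], [0, 0, 6, 0], [0, 0, 10, 0], [0, 0, 15, 0], [0, 0, 20, 0], [0, 0, 25, 0], [0, 0, 20, 0], [0, 0, 0, 0], [0, 0, 0, 0], [0, 0, 0, 0]])

```text
clock: 29.82
tool_pos: [0.528, 0.1938, 0.3457]
orientation: [180.0, 0.0, 175.0]
force: [0.9, -0.7, -0.1]
opening: 0.0343
```

Run:
```python
from h import *
o=get_obs();print(o['clock'],o['tool_pos'],o['force'],o['opening'])
s=save('scene','scene7');save('wrist','wrist7')
im=s['image'][:,:,::-1]; cv2.imwrite('pics/c10.png',cv2.resize(im[120:240,280:380],None,fx=5,fy=5,interpolation=cv2.INTER_CUBIC))
```

```text
29.8167 [0.52796742 0.19382771 0.34568533] [ 0.92727402 -0.74997379 -0.13726273] 0.034297069398961245
```

View pics/c10.png

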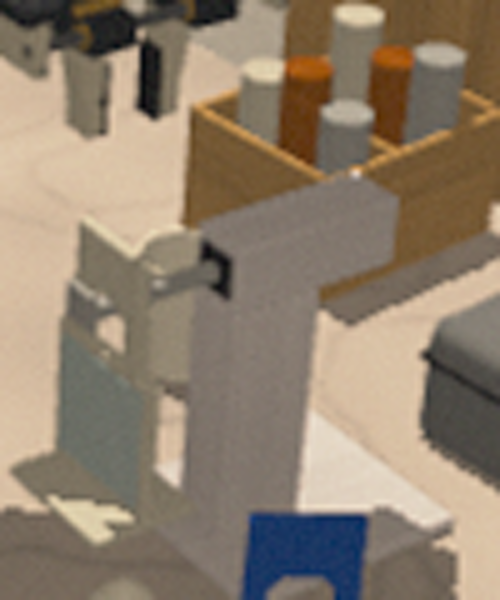

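View pics/wrist7.png

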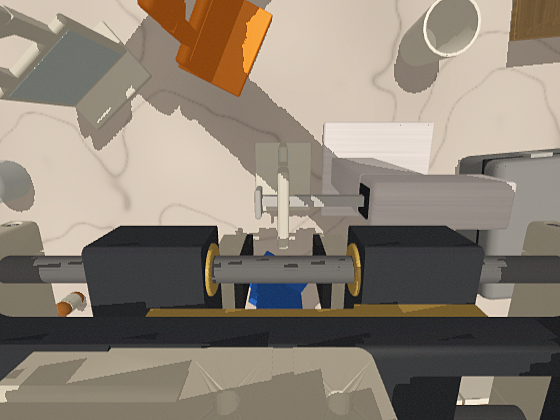

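The mirror hangs upright on the peg. In the wrist view the tab is at u≈283 and the lip at u≈258. I let it settle a little, compare two views, and measure.

>>> jog_arm(commands=[[0, 0, 20, 0], [0, 0, 20, 0], [0, 0, 0, 0], [0, 0, 0, 0], [0, 0, 0, 0], [0, 0, 0, 0], [0, 0, 0, 0], [0, 0, 0, 0], [0, 0, 0, 0], [0, 0, 0, 0]])

```text
clock: 30.75
tool_pos: [0.5282, 0.1938, 0.3853]
orientation: [-180.0, -0.0, 175.0]
force: [0.1, -0.4, 0.1]
opening: 0.0338
```

Run:
```python
from h import *
a=load('scene7')['image'];s=save('scene','scene8');b=s['image'];s2=save('wrist','wrist8');c=save('scene','scene9')['image']
r=(slice(165,235),slice(280,320))
print('diff',np.abs(a[r].astype(int)-b[r]).mean(),np.abs(b[r].astype(int)-c[r]).mean())
im=load('wrist8')['image'][:,:,::-1]; cv2.imwrite('pics/c11.png',cv2.resize(im[130:240,230:370],None,fx=5,fy=5,interpolation=cv2.INTER_CUBIC))
```

```text
diff 2.979404761904762 1.7601190476190476
```

View pics/c11.png

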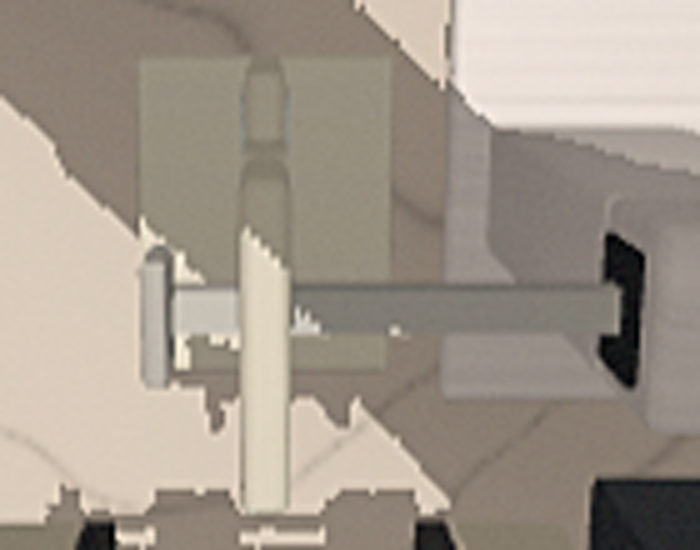

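View pics/scene9.png

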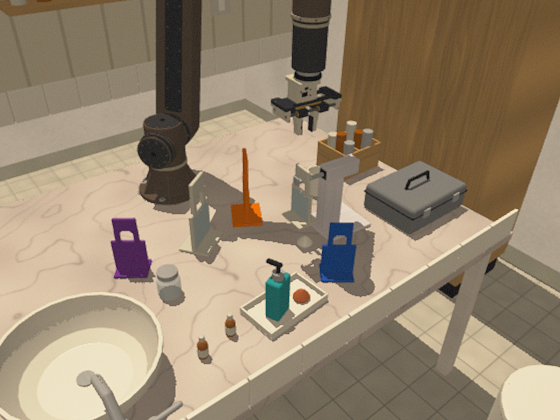

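The mirror hangs squarely about 20 mm behind the lip and isn't moving. The jar, bottle and tumbler are all standing, and the gripper is clear of everything. I hand it in.

```bash
python3 -c "
from plant import close_job; print(close_job())"
```

```text
the job is handed in; nothing more can be done
None
```

The peg is out and latched, and the small white mirror is hanging on it behind the lip. I handed the job in at about 31 s; `close_job()` gives no verdict.

- **Peg:** I hooked closed fingertips behind the lip and pulled in 2 mm steps near the stop range. The spring force ran at about 5–9 N. The stop showed as a stall with the force rising to 17 N, well under the 60 N limit. After I backed off, the lip stayed out: it had moved 67 mm by the wrist camera, so the catch had dropped in.
- **Mirror:** I gripped the tab, lifted the mirror upright, turned it 13° to the peg and slid the eye over the lip without contact. I lowered it until the force changed from about -2 to +2.8 N, at the predicted height, then released.
- **Last checks:** The mirror is upright and visually centred, about 20 mm behind the lip. It was still between the last two pictures. The gripper was about 140 mm above its release position and touching nothing. The scene view taken just before hand-in shows the jar and pump bottle standing; the tumbler, mostly hidden there, was standing in the wrist view after release.
- **Disagreements:** The camera estimates of the lip's inner face differed by up to 4 mm, and the top camera's mirror position differed from the wrist camera's by about 3 mm. I used the wrist values. No checks failed.

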